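Slide the reagent crate into its bench bay

ROBOT

A 7-joint arm with a two-finger parallel gripper is mounted at the origin on the work surface. World frame = base frame: x ahead of the robot, y to its left, z up, the work surface at z = 0. Lengths are in m, angles in degrees, forces in N, time in s.
With the tool pointing down it reaches from about 0.35 to 0.9 m from the base axis. Payload 8.1 kg.
Tool frame: the origin (TCP) lies on the centre line of the jaws, within the pads' length; the fingertips stand 11 mm ahead of it and the grasp point (between the pads) lies 8 mm behind it; z points along the fingers, y is the direction in which the jaws open and shut (so a half turn about z gives the same grasp; the last joint's range is limited). The gripper opens to 85 mm and grips with 20 to 120 N. Pads are 22 mm wide; open, the fingers measure 114 mm over their backs; the gripper's body (76 mm by 85 mm) begins 54 mm behind the grasp point. The pads swing forward as they close: fully open they stand 13 mm farther back than shut.
Start: joints at [-81.337, 24.895, 1.432, 90.138, -0.665, 64.973, -4.303], TCP at [0.157, 0.605, 0.242] pointing down, gripper open.
Joint ranges: [-149.89, 149.89], [-25.12, 119.58], [-72.63, 75.52], [4.76, 147.25], [-75.54, 255.54], [6.69, 114.76], [-157.13, 157.13]. Speed limits (degrees/s): [127.2, 127.2, 172.46, 172.46, 180, 180, 180].

INTERFACE

Orientations are given as [roll, pitch, yaw] about the fixed x, y, z axes, in that order (R = Rz(yaw) Ry(pitch) Rx(roll)).
In Python, from plant import env, eyes, sign_off, nets gives the robot as it stands. The module is installed in compiled form; this text tells all that it offers.
- The arm moves only by the tool move_arm, never from a script. Its argument "series" is a list of rows, each a list of 3 entries, a list of its own where there are three numbers: the shift along the world's x, y, z in mm, then the turn, a rotation vector about the world's x, y, z in rad, then the finger opening in mm, from 0 to 85.4. In form: [[[x, y, z], [ax, ay, az], gripper], ...]. A call has 1 to 8 rows; each row shifts and turns the pose as measured when the row begins; what a row does not reach is not made up. A row lasts 1/12 s, in which the tool goes at most 41.7 mm and 7.16 degrees, less where a joint would pass 70% of its speed; a pose out of reach is approached as far as the arm can. A call with a gripper value outside its range is refused whole. The fingers move at their own pace and stop on an object; "grip_force" is the grip in N (left out, the last holds). Time passes only in rows, so rows that do not move let the fingers close. It gives the time, the measured TCP pose, the force and the opening at its end, in the units of the state.
- env.observe(): the state, without advancing time (a new reading comes with each control period).
- eyes.read_camera(name): name is "scene" or "top"; returns a dict with "color" (400x640x3 uint8, red, green, blue), "K" (3x3 intrinsics, pixels), "R" (3x3) and "t" (3): a world point X has camera coordinates R X + t. Camera axes: x right, y down, z forward; pixel columns grow to the right and rows downward; lengths in m; the calibration is good to about 2 mm. A picture is of the moment at which its call begins. There is no depth.
- sign_off(): hands the job in, once; it reports no verdict.
Trained networks look in a picture, given as the dict that the camera call returned (one of the last four; its "shot" number tells which), for a name from the list of things; names that differ only in an ending like _2 or _b are one class to them, and where a whole thing is asked for, a point or a joint stands for the part that bears it (a point fixed in the world has none). Each returns a list of dicts, best first, with "confidence" (0 to 1); they miss things now and then, are a little off and sometimes report something else, mostly with a low value. They report only what shows in the picture. A call takes as long as a camera call. They do not tell look-alikes from the thing itself.
- nets.recognise(picture, thing): "pixel" ([column, row] in pixels, amid what is visible of it).
- nets.trace(picture, thing): "mask" (400x640 bool, what is visible of it) and "pixel" ([column, row] in pixels, amid what is visible of it).
- nets.pinpoint(picture, thing): "pixel" ([column, row] in pixels: a listed point, or the origin of a listed thing).
The state is a dict: "time": time; "qpos": joint angles; "joint_vel": joint speeds; "joint_efforts": joint torques, N m; "ee_pos": TCP position; "orientation": TCP orientation; "wrist_force": force on the tool from outside, world axes, zero at the start; "torque": the same for the moment, N m; "grip_width": finger opening in m.
Only numpy, scipy, OpenCV 4.12 (cv2) and the standard library are available. Lean on these libraries where they do the work, as an engineer would, in place of code of your own. Each camera call takes 0.05 s, during which the arm holds its last target. There are 200 camera calls.

TASK

With your fingertips, gently push the heavy blue reagent crate along the bench into its green-floored metal bay, until it sits upright and flush against the stop at the back. Push it low, only on the black bumper band round its base, so that it slides and does not tip; do not lift it, and do not push on its blue walls or on the bottles. Leave the clear bottle, the tip box and the tube rack near by where they are.

Things in the scene. Friction and masses are not known exactly. Their poses are not given: they have to be found in the camera images.
- crate: Loose crate with two bottles, 0.75 to 1 kg. Origin: centre of its underside; z up, x along its short side, roughly towards the bay's stop. A black bumper band, 8 to 45 mm above the bench, 88 (x) by 140 mm (y) outside, is its widest part and the only one to push. Stands on a pan 74 (x) by 126 mm (y): tips if pushed high. Slides at about 4 to 7 N. Starts 150 to 185 mm from the stop.
- push_face (a point): Middle of the crate's flat bumper face on its own -x side, the face towards the robot, 140 mm long; 44 mm from the crate's origin and 26 mm above its underside. Axes as the crate's.
- load: Upper part fixed on the crate, same origin and axes: blue walls 76 (x) by 128 mm (y), 45 to 80 mm above the bench, 6 mm behind the band's faces; two amber bottles at y = +30 and -30 mm, 50 mm wide up to 98 mm, then narrowing to 32 mm wide caps that end 134 mm above the bench. Not to be pushed on.
- bay: Bay fixed to the bench, open towards the robot. Origin: on the bench, middle of the inner face of its back stop (34 mm high); x points into the bay and through the stop, y left along it. Its floor is bare bench, coloured green. The crate fully home has its origin at x = -44 mm, y near 0, its axes parallel to the bay's.
- bay_mouth (a point): On the bay's middle line at x = -56 mm, on the bench: end of the two straight side rails, 26 mm high, 12 mm thick, 176 mm apart inside. From here they flare outwards to x about -85 mm, where the mouth is about 200 mm wide. The near bumper face of a crate fully home stands 32 mm out of the straight rails.
- media_bottle: Bystander: clear bottle with blue cap, 54 mm in diameter, 115 mm high, origin at the centre of its underside.
- tip_box: Bystander: white and yellow tip box, 72 x 80 x 68 mm high, origin at the centre of its underside.
- tube_rack: Bystander: green rack with six red-capped tubes, 60 x 86 x 79 mm high, origin at the centre of its underside.
Not all that is in view belongs to the job. What is meant by the crate is not red, and is the smaller of those in its own colour.

How it is judged (in metres and radians):
On the way:
1. the fingers push the crate along the bench (contact force between the fingers and crate above 0.5 N and distance of crate from where it was at the start of the episode above 0.03 m), for 0.1 s.
At the end, for the whole second after the job is handed in: The crate stands upright and at rest on the bench between the rails, its origin 38 to 50 mm from the stop (home is 44 mm, so a gap of at most 6 mm), within 22 mm of the bay's middle line and turned by less than 0.06 rad from the bay (x of crate in the frame of bay between -0.05 and -0.038 m and y of crate in the frame of bay between -0.022 and 0.022 m and angle between the x axis of crate and the x axis of bay, either way round below 0.06 rad and angle between crate's own z axis and vertical below 0.05 rad and height (world z) of crate below 0.005 m and linear speed of crate below 0.01 m/s); the robot touches nothing.
It fails at once if the crate tips by more than 0.15 rad (angle between crate's own z axis and vertical above 0.15 rad).
It fails at once if the crate is lifted by more than 12 mm (height (world z) of crate above 0.012 m).
It fails at once if the crate is shoved faster than 0.3 m/s (linear speed of crate above 0.3 m/s).
It fails at once if the fingers or arm push on the blue walls or the bottles with more than 2 N (contact force between any of the fingers, the arm and load above 2 N).
It fails at once if a bystander is moved by more than 15 mm (distance of any of media_bottle, tip_box, tube_rack from where it was at the start of the episode above 0.015 m).
It also fails if it takes over 45 s, if anything falls off the work surface, if the arm or the gripper's body presses on something with over 40 N, if the wrist force passes 120 N, or if a joint passes its speed limit or range.

## Working session

There is one attempt and no reset: what is moved stays moved. The work goes in short steps, Python scripts to look and compute and a tool call to move; the robot and the scene stay as the last step left them, time stands still between calls to the robot, and variables do not carry over. Pictures are saved under pics/ and viewed, about 8 in all and at most 12, crops included, and the job is handed in when it is done.

Besides the shell and the picture viewer there is one more tool, called after ">>>" as name([rows], argument=value, ...), one row to a line, values as JSON. move_arm: Moves the arm, as the interface text tells. Its arguments: {"type":"object","properties":{"series":{"type":"array","items":{"type":"array"}},"grip_force":{"type":"number"}},"required":["series"]}

```bash
mkdir -p pics; cat > h.py <<'E'
import numpy as np, cv2
from plant import env, eyes, sign_off, nets
def ray(p,px,z):
    d=p["R"].T@np.linalg.inv(p["K"])@np.array([px[0],px[1],1.]); c=-p["R"].T@p["t"]
    return c+d*(z-c[2])/d[2]
def save(p,n,crop=None,s=1):
    im=p["color"][...,::-1]
    if crop: im=im[crop[1]:crop[3],crop[0]:crop[2]]
    cv2.imwrite("pics/"+n,cv2.resize(im,None,fx=s,fy=s,interpolation=cv2.INTER_CUBIC))
E
python3 - <<'E'
from h import *
s=env.observe();print(s["ee_pos"],s["orientation"],s["wrist_force"],s["grip_width"])
for c in["top","scene"]:
    p=eyes.read_camera(c);save(p,c+"1.png",None,1.25)
    for n,z in[("crate",0),("push_face",.026),("bay",0),("bay_mouth",0),("media_bottle",0),("tip_box",0),("tube_rack",0)]:
        for r in nets.pinpoint(p,n)[:3]: print(c,n,np.round(r["pixel"]),round(r["confidence"],2),np.round(ray(p,r["pixel"],z),3))
E
```

```text
[0.15685465 0.6045001  0.24151032] [-1.79909391e+02  8.09611935e-03  1.65455869e+02] [-0.19197173  0.32678445  0.07303897] 0.08531412397311518
top crate [296. 295.] 0.76 [0.354 0.125 0.   ]
top crate [354. 234.] 0.71 [ 0.513 -0.03   0.   ]
top crate [429. 286.] 0.58 [ 0.375 -0.228  0.   ]
top push_face [356. 244.] 0.92 [ 0.486 -0.035  0.026]
top push_face [428. 265.] 0.72 [ 0.431 -0.22   0.026]
top push_face [286. 312.] 0.63 [0.312 0.148 0.026]
top bay [358. 165.] 0.79 [ 0.7   -0.043  0.   ]
top bay_mouth [356. 182.] 0.6 [ 0.653 -0.038  0.   ]
top media_bottle [354. 128.] 0.98 [ 0.804 -0.031  0.   ]
top tip_box [432. 192.] 0.88 [ 0.627 -0.241  0.   ]
top tip_box [359. 166.] 0.5 [ 0.697 -0.045  0.   ]
top tube_rack [274. 186.] 0.92 [0.643 0.184 0.   ]
scene crate [203. 177.] 0.93 [ 0.374 -0.223  0.   ]
scene crate [330. 155.] 0.85 [0.339 0.132 0.   ]
scene crate [279. 207.] 0.68 [ 0.523 -0.037  0.   ]
scene push_face [337. 139.] 0.89 [0.304 0.16  0.026]
scene push_face [202. 180.] 0.76 [ 0.415 -0.223  0.026]
scene push_face [276. 191.] 0.69 [ 0.49  -0.041  0.026]
scene bay [288. 264.] 0.83 [ 0.706 -0.041  0.   ]
scene bay_mouth [284. 246.] 0.76 [ 0.651 -0.043 -0.   ]
scene media_bottle [302. 298.] 0.83 [ 0.801 -0.026  0.   ]
scene media_bottle [276. 189.] 0.33 [ 0.456 -0.035  0.   ]
scene tip_box [198. 246.] 0.97 [ 0.617 -0.237 -0.   ]
scene tube_rack [374. 229.] 0.98 [0.639 0.177 0.   ]
```

View pics/top1.png

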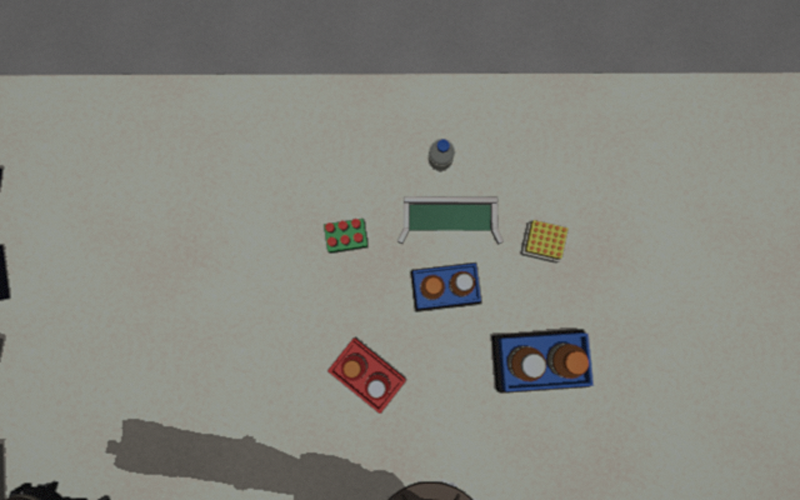

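View pics/scene1.png

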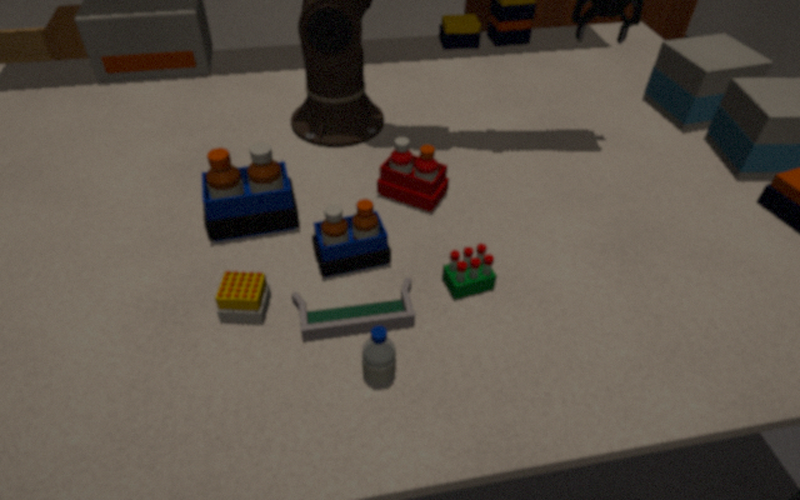

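Three crate-like things in the top view (800-wide picture): red at (367,375), large blue at (545,360), small blue at (446,286). The crate is the small blue one: it isn't red, it is the smaller of the two blues, and it stands ahead of the bay (mouth at 452,230). I'll confirm this in a crop and fit the poses.

```bash
cat >> h.py <<'E'
from scipy.optimize import minimize
def proj(p,X):
    c=X@p["R"].T+p["t"]; u=c@p["K"].T; return u[:,:2]/u[:,2:]
def box(hx,hy,z0,z1): return np.array([[a,b,z] for a in(-hx,hx) for b in(-hy,hy) for z in(z0,z1)])
a=np.linspace(0,2*np.pi,24)
def cyl(y,r,z): return np.c_[r*np.cos(a),y+r*np.sin(a),0*a+z]
PARTS=[np.r_[box(.044,.07,.008,.045),box(.037,.063,0,.045)],box(.038,.064,.045,.080)]+[np.r_[cyl(y,.025,.08),cyl(y,.025,.098),cyl(y,.016,.134)] for y in(.03,-.03)]
def sil(p,q,parts):
    c,s=np.cos(q[2]),np.sin(q[2]);R=np.array([[c,-s,0],[s,c,0],[0,0,1]]); m=np.zeros((1600,2560),np.uint8)
    for P in parts:
        cv2.fillConvexPoly(m,cv2.convexHull(np.round((proj(p,P@R.T+[q[0],q[1],0])+.5)*4*16-8).astype(np.int32)),255,shift=4)
    return cv2.resize(m,(640,400),interpolation=cv2.INTER_AREA)/255.
def fit(views,q0,parts):
    f=lambda v:sum(np.abs(sil(p,np.array(v)*[.01,.01,.05],parts)-m).sum() for p,m in views)
    r=minimize(f,np.array(q0)/[.01,.01,.05],method="Nelder-Mead",options=dict(initial_simplex=np.array(q0)/[.01,.01,.05]+np.array([[0,0,0],[1,0,0],[0,1,0],[0,0,1]]),xatol=.01,fatol=.3))
    return r.x*[.01,.01,.05],r.fun
def best(p,n,xy,z=.04):
    g=proj(p,np.array([[*xy,z]]))[0]
    L=[r for r in nets.trace(p,n) if np.hypot(*(np.array(r["pixel"])-g))<25]
    return L[0]["mask"].astype(float) if L else None
def look(q0,each=True):
    V=[]
    for c in["top","scene"]:
        p=eyes.read_camera(c); m=best(p,"crate",q0)
        if m is None: print(c,"missed");continue
        V.append((p,m)); 
        if each: print(c,np.round(fit([(p,m)],q0,PARTS)[0],4),m.sum())
    q,f=fit(V,q0,PARTS); print("both",np.round(q,4),f); return q,V
E
python3 - <<'E'
from h import *
q,V=look([.52,-.034,.08])
p=V[0][0]; save(p,"crop1.png",(290,130,450,330),3)
for p,_ in V:
    C=p["color"].astype(int); g=(C[...,1]>C[...,0]*1.5)&(C[...,1]>C[...,2]*1.1)
    u=proj(p,np.array([[.68,-.04,0]]))[0].astype(int)
    n,l=cv2.connectedComponents(g.astype(np.uint8)); k=l[u[1],u[0]]
    M=(l==k).astype(np.uint8);print(k,M.sum())
    h=cv2.findContours(M,0,2)[0][0]
    W=np.array([ray(p,x[0],0)[:2] for x in h]);
    r=cv2.minAreaRect((W*1000).astype(np.float32));print(np.round(r[0]),np.round(r[1]),r[2]); print(np.round(cv2.boxPoints(r)))
E
```

```text
Traceback (most recent call last):
  File "h.py", line 33, in look
    p=eyes.read_camera(c); m=best(p,"crate",q0)
                             ~~~~^^^^^^^^^^^^^^
  File "h.py", line 27, in best
    g=proj(p,np.array([[*xy,z]]))[0]
      ~~~~^^^^^^^^^^^^^^^^^^^^^^^
  File "h.py", line 12, in proj
    c=X@p["R"].T+p["t"]; u=c@p["K"].T; return u[:,:2]/u[:,2:]
      ~^~~~~~~~~
ValueError: matmul: Input operand 1 has a mismatch in its core dimension 0, with gufunc signature (n?,k),(k,m?)->(n?,m?) (size 3 is different from 4)
```

```bash
sed -i 's/\[\[\*xy,z\]\]/[[xy[0],xy[1],z]]/' h.py
cat > m1.py <<'E'
from h import *
q,V=look([.52,-.034,.08])
p=V[0][0]; save(p,"crop1.png",(290,130,450,330),3)
for p,_ in V:
    C=p["color"].astype(int); g=(C[...,1]>C[...,0]*1.5)&(C[...,1]>C[...,2]*1.1)
    u=proj(p,np.array([[.68,-.04,0]]))[0].astype(int)
    n,l=cv2.connectedComponents(g.astype(np.uint8)); k=l[u[1],u[0]]
    M=(l==k).astype(np.uint8);print(k,M.sum())
    h=cv2.findContours(M,0,2)[0][0]
    W=np.array([ray(p,x[0],0)[:2] for x in h]);
    r=cv2.minAreaRect((W*1000).astype(np.float32));print(np.round(r[0]),np.round(r[1]),r[2]); print(np.round(cv2.boxPoints(r)))
E
python3 m1.py
```

```text
top [ 0.5234 -0.0337  0.1232] 1882.0
scene missed
both [ 0.5234 -0.0337  0.1232] 56.63921568627452
1 1201
[677. -47.] [171.  52.] 89.88168334960938
[[ 651. -132.]
 [ 703. -132.]
 [ 703.   39.]
 [ 651.   39.]]
```

View pics/crop1.png

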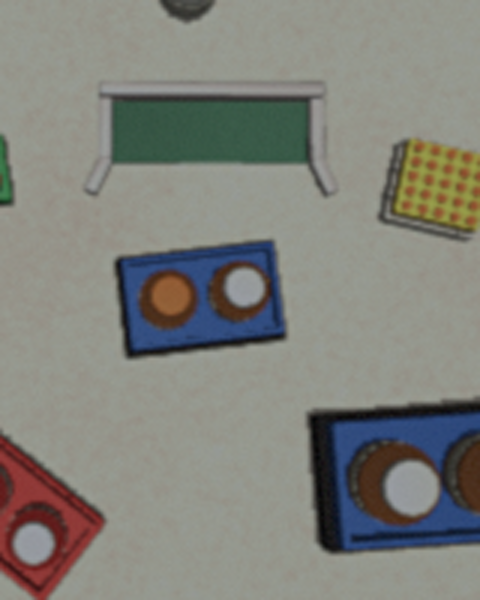

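The crop confirms the small blue crate at (200,298) in the crop, or (357,229) in the image. It is turned about +0.12 rad, and the bay is square to the world with its stop at x≈0.704, y≈-0.045. I'll carry the tool high with jaws along y, then lean it back about 30° so the gripper body stays clear of the bottles.

>>> move_arm([
  [[15,-37,0],[0,0,0.12],85],
  [[15,-37,0],[0,0,0.12],85],
  [[15,-37,0],[0,0,0],85],
  [[15,-37,0],[0,0,0],85],
  [[15,-37,0],[0,0,0],85],
  [[15,-37,0],[0,0,0],85],
  [[15,-37,0],[0,0,0],85],
  [[15,-37,0],[0,0,0],85],
])

```text
time: 1.72
ee_pos: [0.2732, 0.3047, 0.2407]
orientation: [179.7, -0.1, -179.4]
wrist_force: [0.7, -0.6, 0.1]
grip_width: 0.085
```

>>> move_arm([
  [[15,-37,0],[0,0,0],85],
  [[15,-37,0],[0,0,0],85],
  [[15,-37,0],[0,0,0],85],
  [[15,-37,0],[0,-0.1,0],85],
  [[15,-37,0],[0,-0.1,0],85],
  [[15,-37,0],[0,-0.1,0],85],
  [[15,-37,0],[0,-0.1,0],85],
  [[15,-37,0],[0,-0.1,0],85],
])

```text
time: 2.38
ee_pos: [0.3995, -0.0026, 0.245]
orientation: [179.5, 29.9, -179.7]
wrist_force: [2.5, -1.6, 0.1]
grip_width: 0.0852
```

>>> move_arm([
  [[25,-30,0],[0,0,0],85],
  [[8,-7,-30],[0,0,0],85],
  [[0,0,-38],[0,0,0],85],
  [[0,0,-38],[0,0,0],85],
  [[0,0,-38],[0,0,0],85],
  [[0,0,-30],[0,0,0],85],
  [[0,0,-15],[0,0,0],85],
  [[0,0,0],[0,0,0],85],
])

```text
time: 3.05
ee_pos: [0.4343, -0.0458, 0.1641]
orientation: [179.6, 29.2, -179.6]
wrist_force: [0.5, 0.0, 0.2]
grip_width: 0.085
```

```bash
python3 - <<'E'
from h import *
q,V=look([.5234,-.0337,.12])
s=env.observe();print(s["ee_pos"],s["wrist_force"],s["qpos"])
for c,k in(("scene",4),("top",3)):
    p=eyes.read_camera(c);u=proj(p,np.array([[.46,-.04,.04]]))[0].astype(int);save(p,c+"2.png",(max(u[0]-100,0),max(u[1]-75,0),u[0]+100,u[1]+75),k)
    for n in("bay","bay_mouth"):
        for r in nets.pinpoint(p,n)[:1]: print(c,n,r["confidence"],ray(p,r["pixel"],0))
E
```

```text
top [ 0.5234 -0.0346  0.1031] 1828.0
scene missed
both [ 0.5234 -0.0346  0.1031] 89.57254901960785
[ 0.43369516 -0.05192401  0.16407889] [ 0.18537082 -0.27545359 -0.22717541] [-74.14006414  -6.28759654  75.52071617 147.18049561  40.99667093
   6.74785469  52.85895478]
scene bay_mouth 0.87 [ 0.64980566 -0.04830349  0.        ]
top bay 0.96 [ 0.70392971 -0.04668383  0.        ]
top bay_mouth 0.67 [ 0.64804639 -0.04559687  0.        ]
```

View pics/scene2.png

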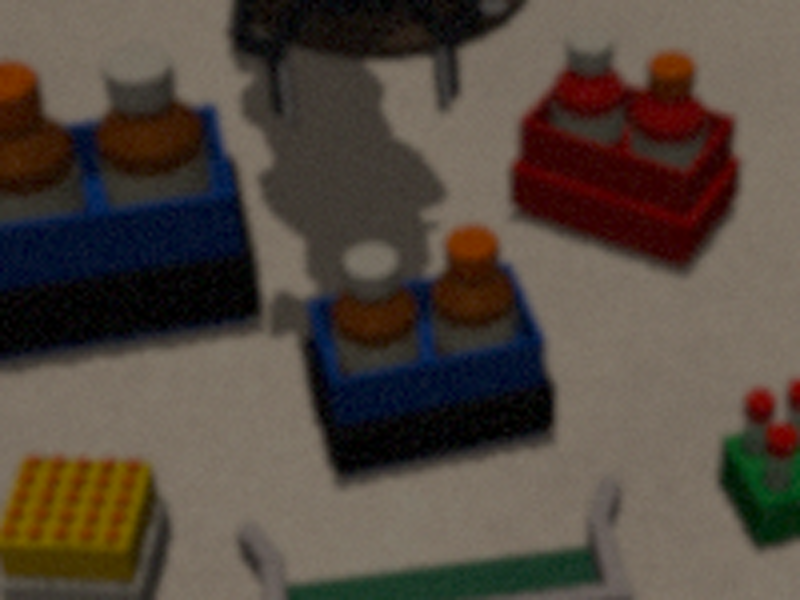

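The picture shows the tool stuck high with its fingertips at (285,100) and (445,95), and the crate untouched at (430,350). Leaning back this near the base at this height hits joint limits (j3, j4, j6). I'll untilt, descend vertically and lean back once low.

>>> move_arm([
  [[0,5,10],[0,0.12,0],85],
  [[0,4,0],[0,0.12,0],85],
  [[0,0,0],[0,0.12,0],85],
  [[0,0,0],[0,0.1,0],85],
])

```text
time: 3.88
ee_pos: [0.4076, -0.0441, 0.1835]
orientation: [179.7, 11.3, 179.6]
wrist_force: [1.8, 1.6, 0.0]
grip_width: 0.0851
```

```bash
python3 -c "
from h import *
s=env.observe();print(s['ee_pos'],s['orientation'],np.round(s['qpos'],1))"
```

```text
[ 0.40760256 -0.04407328  0.18348549] [179.73264936  11.33114537 179.64530665] [-91.7 -25.1  75.5 134.4  38.4  47.   48.9]
```

>>> move_arm([
  [[0,0,30],[0,0.06,0],85],
  [[20,0,35],[0,0.06,0],85],
  [[40,0,0],[0,0.06,0],85],
  [[40,0,0],[0,0,0],85],
  [[40,0,0],[0,0,0],85],
])

```text
time: 4.3
ee_pos: [0.4571, -0.0357, 0.3039]
orientation: [179.9, 4.6, 179.7]
wrist_force: [-0.6, -0.3, -1.4]
grip_width: 0.0851
```

```bash
python3 -c "
from h import *
s=env.observe();print(s['ee_pos'],s['orientation'],np.round(s['qpos'],1))"
```

```text
[ 0.45708657 -0.03569934  0.30386589] [179.92939574   4.63632368 179.66377547] [-97.3 -25.1  75.5 113.5  27.6  70.7  58.6]
```

The solver swung the arm mostly with j3 (now at its 75° limit) instead of j1. I'll swing on clockwise, high up, so that j1 has to follow, then come back with j3 unwinding.

>>> move_arm([
  [[0,-35,15],[0,0,-0.08],85],
  [[-5,-37,10],[0,0,-0.08],85],
  [[-8,-36,10],[0,0,-0.08],85],
  [[-11,-35,0],[0,0,-0.08],85],
  [[-13,-35,0],[0,0,-0.08],85],
  [[-16,-34,0],[0,0,-0.08],85],
  [[-18,-33,0],[0,0,-0.08],85],
  [[-20,-32,0],[0,0,-0.08],85],
])

```text
time: 4.97
ee_pos: [0.365, -0.3163, 0.3468]
orientation: [179.6, 5.5, 142.0]
wrist_force: [0.8, -1.5, 0.3]
grip_width: 0.0849
```

```bash
python3 -c "
from h import *
s=env.observe();print(s['ee_pos'],s['orientation'],np.round(s['qpos'],1))"
```

```text
[ 0.36497844 -0.31630794  0.34678071] [179.56765707   5.50335962 141.99747405] [-62.1 -25.1  75.5 107.1  27.1  75.6  59.2]
```

>>> move_arm([
  [[-25,-27,0],[0,0,-0.08],85],
  [[-27,-25,0],[0,0,-0.08],85],
  [[-29,-23,0],[0,0,-0.08],85],
  [[-31,-20,0],[0,0,-0.08],85],
  [[-33,-18,0],[0,0,-0.08],85],
  [[-34,-15,0],[0,0,-0.08],85],
  [[-36,-12,0],[0,0,-0.08],85],
  [[-37,-9,0],[0,0,-0.08],85],
])

```text
time: 5.63
ee_pos: [0.095, -0.4756, 0.3477]
orientation: [179.2, 5.8, 102.6]
wrist_force: [0.1, -2.0, 0.3]
grip_width: 0.0848
```

>>> move_arm([
  [[-37,-6,0],[0,0,-0.08],85],
  [[-37,-3,0],[0,0,-0.08],85],
  [[-37,0,0],[0,0,-0.08],85],
  [[0,0,0],[0,0,0],85],
])

```text
time: 5.97
ee_pos: [-0.0309, -0.4849, 0.3482]
orientation: [179.2, 5.9, 87.1]
wrist_force: [0.4, -0.8, -0.1]
grip_width: 0.0846
```

```bash
python3 -c "
from h import *
s=env.observe();print(s['ee_pos'],s['orientation'],np.round(s['qpos'],1))"
```

```text
[-0.03087378 -0.48490898  0.34819122] [179.15020898   5.88968744  87.13803638] [ -9.3 -25.1  75.5 106.9  27.1  75.3  57.2]
```

>>> move_arm([
  [[37,-6,0],[0,0,0.08],85],
  [[38,-4,0],[0,0,0.08],85],
  [[38,-1,0],[0,0,0.08],85],
  [[37,4,0],[0,0,0.08],85],
  [[37,7,0],[0,0,0.08],85],
  [[37,10,0],[0,0,0.08],85],
  [[36,12,0],[0,0,0.08],85],
  [[35,15,0],[0,0,0.08],85],
])

```text
time: 6.63
ee_pos: [0.2544, -0.4267, 0.357]
orientation: [179.0, 7.2, 123.3]
wrist_force: [0.9, -2.3, 0.3]
grip_width: 0.0851
```

```bash
python3 -c "
from h import *
s=env.observe();print(s['ee_pos'],s['orientation'],np.round(s['qpos'],1))"
```

```text
[ 0.25438871 -0.42665347  0.35702047] [179.01573256   7.20589001 123.28270889] [-43.7 -25.1  75.5 105.7  27.4  75.1  59.4]
```

```bash
cat > kin.py <<'E'
import numpy as np, itertools
from scipy.optimize import least_squares
from scipy.spatial.transform import Rotation as R
D=[([-81.337,24.895,1.432,90.138,-.665,64.973,-4.303],[.15685,.6045,.2415],[-179.909,.008,165.456]),
([-74.14,-6.288,75.521,147.18,40.997,6.748,52.859],[.4337,-.0519,.16408],None),
([-91.7,-25.1,75.5,134.4,38.4,47.,48.9],[.4076,-.04407,.18348],[179.733,11.331,179.645]),
([-97.3,-25.1,75.5,113.5,27.6,70.7,58.6],[.45709,-.0357,.30387],[179.929,4.636,179.664]),
([-62.1,-25.1,75.5,107.1,27.1,75.6,59.2],[.36498,-.31631,.34678],[179.568,5.503,141.997]),
([-9.3,-25.1,75.5,106.9,27.1,75.3,57.2],[-.03087,-.48491,.34819],[179.15,5.89,87.138]),
([-43.7,-25.1,75.5,105.7,27.4,75.1,59.4],[.25439,-.42665,.35702],[179.016,7.206,123.283])]
def fk(q,P,S):
    q=np.radians(q); r=lambda ax,a:R.from_euler(ax,a)
    A=r('z',S[0]*q[0]+P[0])*r('y',q[1]); A3=A*r('z',S[1]*q[2]); A4=A3*r('y',q[3]); A5=A4*r('z',S[2]*q[4]); A6=A5*r('y',q[5]); A7=A6*r('z',S[3]*q[6]+P[1])
    p=np.array([0,0,P[2]])+A3.apply([P[4],0,P[3]])+A5.apply([P[6],0,P[5]])+A6.apply([P[8],0,P[7]])
    return p,A7,np.array([0,0,P[2]])+A3.apply([P[4],0,P[3]])
def res(P,S):
    o=[]
    for q,p,e in D:
        pp,A,_=fk(q,P,S); o+=list((pp-p)*10)
        if e: o+=list((A.inv()*R.from_euler('xyz',e,degrees=True)).as_rotvec())
    return np.array(o+list(1e-3*(P[2:]-[.3,.3,0,.35,0,.3,0])))
if __name__=="__main__":
    b=[]
    for S in itertools.product([1,-1],repeat=4):
        for o1 in(0,2.7):
          for o7 in (0,1.6,3.1,4.7):
            s=least_squares(res,np.array([o1,o7,.3,.3,0,.35,0,.3,0]),args=(S,)); b.append((s.cost,S,s.x))
    b.sort(key=lambda t:t[0])
    for t in b[:3]: print(t[0],t[1],np.round(t[2],4))
    np.save("kin.npy",np.r_[b[0][1],b[0][2]]); print(np.round(res(b[0][2],b[0][1]),3))
E
python3 kin.py
```

```text
0.033645843868864996 (-1, -1, -1, -1) [-0.0888  1.4825  0.4162  0.5217 -0.0132  0.4618  0.0322  0.4355 -0.0248]
0.03364584386916124 (-1, -1, -1, -1) [-0.0888  1.4825  0.4162  0.5217 -0.0132  0.4618  0.0322  0.4355 -0.0248]
0.033645843869175865 (-1, -1, -1, -1) [-0.0888  1.4825  0.4162  0.5217 -0.0132  0.4618  0.0322  0.4355 -0.0248]
[ 0.058  0.116 -0.065  0.002 -0.    -0.001  0.049 -0.097  0.052 -0.096
  0.087 -0.034 -0.018  0.     0.    -0.081  0.044 -0.018 -0.007 -0.
 -0.001 -0.024  0.032  0.013 -0.009 -0.     0.001  0.015  0.029  0.018
 -0.009  0.001  0.    -0.004 -0.     0.033 -0.012  0.001  0.     0.
  0.    -0.     0.     0.     0.    -0.   ]
```

```bash
cat > patch.py <<'E'
s=open('kin.py').read()
s=s.replace("np.array([0,0,P[2]])+A3.apply([P[4],0,P[3]])","r('z',S[0]*q[0]+P[0]).apply([P[9],P[10],P[2]])+A3.apply([P[4],P[11],P[3]])")
s=s.replace("A5.apply([P[6],0,","A5.apply([P[6],P[12],").replace("A6.apply([P[8],0,","A6.apply([P[8],P[13],")
s=s.replace("[.3,.3,0,.35,0,.3,0])))","[.3,.3,0,.35,0,.3,0,0,0,0,0,0])))").replace(".35,0,.3,0]),args",".35,0,.3,0,0,0,0,0,0]),args")
open('kin.py','w').write(s)
E
python3 patch.py; python3 kin.py
```

```text
4.187288138828476e-05 (-1, -1, -1, -1) [-2.600e-03 -4.715e+00  2.734e-01  5.598e-01 -2.200e-03  4.295e-01
  2.500e-03  3.568e-01 -5.000e-04 -4.000e-04 -3.770e-02 -1.290e-02
 -6.000e-04 -6.000e-04]
4.18728813887703e-05 (-1, -1, -1, -1) [-2.6000e-03  1.5682e+00  2.7340e-01  5.5980e-01 -2.2000e-03  4.2950e-01
  2.5000e-03  3.5680e-01 -5.0000e-04 -4.0000e-04 -3.7700e-02 -1.2900e-02
 -6.0000e-04 -6.0000e-04]
4.187288138979851e-05 (-1, -1, -1, -1) [-2.6000e-03  1.5682e+00  2.7340e-01  5.5980e-01 -2.2000e-03  4.2950e-01
  2.5000e-03  3.5680e-01 -5.0000e-04 -4.0000e-04 -3.7700e-02 -1.2900e-02
 -6.0000e-04 -6.0000e-04]
[-0.     0.     0.001  0.002 -0.     0.    -0.    -0.    -0.001  0.001
 -0.001  0.002 -0.001  0.001 -0.001 -0.001  0.002 -0.002  0.    -0.
 -0.001 -0.002  0.    -0.002 -0.001 -0.     0.001  0.004 -0.    -0.
 -0.    -0.     0.    -0.002 -0.004  0.002 -0.001 -0.     0.    -0.
  0.    -0.     0.     0.     0.    -0.    -0.    -0.    -0.    -0.
 -0.   ]
```

```bash
cat > sim.py <<'E'
from kin import *
from scipy.spatial.transform import Rotation as R
k=np.load("kin.npy");S=k[:4];P=k[4:]
lo=np.array([-149.89,-25.12,-72.63,4.76,-75.54,6.69,-157.13]);hi=np.array([149.89,119.58,75.52,147.25,255.54,114.76,157.13])
vm=np.array([127.2,127.2,172.46,172.46,180,180,180])*.7/12
def err(q,p,A): 
    pp,B,_=fk(q,P,S); return np.r_[p-pp,.3*(A*B.inv()).as_rotvec()]
def jac(q):
    p,A,_=fk(q,P,S);return np.array([-err(q+np.eye(7)[i]*.01,p,A)/.01 for i in range(7)]).T
def row(q,dx,w,lam=1e-4,null=0,qn=None):
    p,A,_=fk(q,P,S); p=p+np.array(dx)/1000; A=R.from_rotvec(w)*A; q0=q.copy()
    for _ in range(30):
        J=jac(q); H=J.T@np.linalg.inv(J@J.T+lam**2*np.eye(6)); d=H@err(q,p,A)
        if null: d+=(np.eye(7)-H@J)@(null*(qn-q))
        q=np.clip(q+np.clip(d,-3,3),lo,hi)
    d=q-q0; return q0+d*min(1,1/np.max(np.abs(d)/vm+1e-9))
def ik(p,th,yaw=180,q3=0,z=None):
    A=R.from_euler('xyz',[180,th,yaw],degrees=True); best=None
    for g in([-10,0,0,120,0,50,80],[0,20,0,100,0,60,0],[0,20,0,100,0,60,90],[0,20,0,100,0,60,-90]):
        s=least_squares(lambda q:np.r_[err(q,np.array(p),A)*100,.001*(q[2]-q3),.0005*q[4]],np.clip(np.array(g,float),lo+1,hi-1),bounds=(lo,hi))
        if best is None or s.cost<best.cost: best=s
    return best.x,np.linalg.norm(err(best.x,np.array(p),A)[:3])*1000
if __name__=="__main__":
    for x,th in((.43,0),(.435,10),(.435,15),(.435,20),(.435,25),(.5,30),(.65,30)):
        q,e=ik([x,-.04,.026],th); print(x,th,np.round(q),round(e,1))
    T=[([15,-37,0],[0,0,.12])]*2+[([15,-37,0],[0,0,0])]*9+[([15,-37,0],[0,-.1,0])]*5+[([25,-30,0],[0,0,0]),([8,-7,-30],[0,0,0])]+[([0,0,-38],[0,0,0])]*3+[([0,0,-30],[0,0,0]),([0,0,-15],[0,0,0]),([0,0,0],[0,0,0])]
    for nm in(dict(lam=1e-4),dict(lam=2e-3)):
        q=np.array(D[0][0])
        for i,(a,b) in enumerate(T):
            q=row(q,a,b,**nm)
            if i in(7,10,15,17,19,23): print(nm,i,np.round(q),np.round(fk(q,P,S)[0],3))
E
python3 sim.py
```

```text
0.43 0 [ -2.  27.  -0. 128.  -0.  25.  88.] 0.0
0.435 10 [ -2.  25.   0. 136.   1.   9.  87.] 0.0
0.435 15 [  9.  25. -14. 140.  80.   7.   8.] 0.0
0.435 20 [ 22.  27. -30. 143. 117.  16. -29.] 0.0
0.435 25 [ 25.  30. -34. 147. 135.  25. -46.] 0.0
0.5 30 [ 24.  33. -34. 142. 140.  28. -49.] 0.0
0.65 30 [ 19.  38. -27. 123. 118.  18. -23.] 0.0
{'lam': 0.0001} 7 [-56.   5.   0. 117.  -0.  58.  34.] [0.277 0.309 0.242]
{'lam': 0.0001} 10 [-46.   1.   7. 122.  -0.  57.  50.] [0.322 0.198 0.242]
{'lam': 0.0001} 15 [-33. -14.  13. 141.  27.  28.  48.] [0.397 0.013 0.242]
{'lam': 0.0001} 17 [-35.  -8.  27. 142.  24.  18.  60.] [ 0.43  -0.024  0.212]
{'lam': 0.0001} 19 [-34.   5.  30. 147.  31.   7.  54.] [ 0.403 -0.051  0.127]
{'lam': 0.0001} 23 [-35.   8.  33. 147.  62.   7.  23.] [ 0.411 -0.083  0.119]
{'lam': 0.002} 7 [-58.   5.   3. 117.  -0.  58.  34.] [0.277 0.309 0.242]
{'lam': 0.002} 10 [-49.   1.   9. 122.  -0.  57.  50.] [0.322 0.198 0.242]
{'lam': 0.002} 15 [-35. -14.  15. 141.  28.  28.  47.] [0.397 0.013 0.242]
{'lam': 0.002} 17 [-37.  -8.  28. 142.  25.  18.  59.] [ 0.43  -0.024  0.212]
{'lam': 0.002} 19 [-32.   4.  28. 147.  25.   7.  59.] [ 0.407 -0.038  0.131]
{'lam': 0.002} 23 [-23.  18.  20. 147.  36.   7.  48.] [ 0.36  -0.077  0.053]
```

```bash
cat > plan.py <<'E'
from sim import *
def run(q,wps,lam=1e-3,v=True):
    n=0
    for p,rpy in wps:
        A=R.from_euler('xyz',rpy,degrees=True)
        for _ in range(40):
            pp,B,_=fk(q,P,S); d=(np.array(p)-pp)*1000; w=(A*B.inv()).as_rotvec()
            if np.linalg.norm(d)<1.5 and np.linalg.norm(w)<.01: break
            d*=min(1,38/max(np.linalg.norm(d),1e-9)); w*=min(1,.1/max(np.linalg.norm(w),1e-9)); q=row(q,d,w,lam); n+=1
        if v: print(n,p,rpy,np.round(q),np.round(fk(q,P,S)[0],3))
    return q
if __name__=="__main__":
    q=np.array([-43.7,-25.1,75.5,105.7,27.4,75.1,59.4])
    for r,lam in((.7,1e-3),(.8,1e-3),(.8,5e-3),(.88,1e-3)):
        c=np.array([.2544,-.4267])/.4968*r
        print("r",r,lam); q1=run(q,[([c[0],c[1],.35],[180,0,123]),([r,-.04,.35],[180,0,180]),([.6,-.04,.3],[180,0,180]),([.45,-.04,.2],[180,0,180]),([.40,-.04,.2],[180,0,90]),([.40,-.04,.03],[180,0,90])],lam)
E
python3 plan.py
```

```text
r 0.7 0.001
40 [np.float64(0.35845410628019325), np.float64(-0.6012278582930757), 0.35] [180, 0, 123] [-84. -25.  76.  76.  29. 108.  35.] [ 0.426 -0.267  0.557]
80 [0.7, -0.04, 0.35] [180, 0, 180] [-140.  -25.   76.   75.   29.  109.   37.] [0.46  0.201 0.561]
120 [0.6, -0.04, 0.3] [180, 0, 180] [-130.  -25.   76.   92.   28.   93.   40.] [0.465 0.169 0.448]
160 [0.45, -0.04, 0.2] [180, 0, 180] [-112.  -25.   76.  119.   31.   68.   47.] [0.432 0.068 0.267]
200 [0.4, -0.04, 0.2] [180, 0, 90] [-100.  -25.   76.  127.   33.   61.  -36.] [ 0.403 -0.012  0.218]
240 [0.4, -0.04, 0.03] [180, 0, 90] [-121.  -25.   76.  147.   73.   41.  -66.] [0.404 0.116 0.15 ]
r 0.8 0.001
40 [np.float64(0.40966183574879234), np.float64(-0.6871175523349438), 0.35] [180, 0, 123] [-124.  -25.   76.   42.   44.  115.   26.] [ 0.587 -0.073  0.766]
80 [0.8, -0.04, 0.35] [180, 0, 180] [-150.  -25.   76.   33.   62.  115.   66.] [0.629 0.075 0.825]
120 [0.6, -0.04, 0.3] [180, 0, 180] [-130.  -25.   76.   91.   28.   94.   40.] [0.467 0.167 0.453]
160 [0.45, -0.04, 0.2] [180, 0, 180] [-112.  -25.   76.  119.   31
[... 855 characters left out ...]
 44.] [ 0.4  -0.04  0.03]
r 0.88 0.001
40 [np.float64(0.4506280193236715), np.float64(-0.755829307568438), 0.35] [180, 0, 123] [-146.  -25.   76.    5.   82.  115.   54.] [ 0.628 -0.209  0.899]
80 [0.88, -0.04, 0.35] [180, 0, 180] [-150.  -25.   76.   17.   86.  115.   87.] [ 0.649 -0.126  0.889]
120 [0.6, -0.04, 0.3] [180, 0, 180] [-129.  -25.   76.   91.   28.   94.   41.] [0.468 0.164 0.457]
160 [0.45, -0.04, 0.2] [180, 0, 180] [-112.  -25.   76.  119.   31.   68.   47.] [0.432 0.068 0.267]
200 [0.4, -0.04, 0.2] [180, 0, 90] [-100.  -25.   76.  127.   33.   61.  -36.] [ 0.403 -0.012  0.218]
240 [0.4, -0.04, 0.03] [180, 0, 90] [-121.  -25.   76.  147.   73.   41.  -66.] [0.404 0.116 0.15 ]
```

```bash
cat > p2.py <<'E'
from plan import *
q=np.array([-43.7,-25.1,75.5,105.7,27.4,75.1,59.4])
for rr in(.38,.42):
  for zz in (.10,.05):
    for lam in(1e-4,1e-3,5e-3):
        print("==",rr,zz,lam)
        c=lambda az,r,z:([round(r*np.cos(np.radians(az)),3),round(r*np.sin(np.radians(az)),3),z],[180,0,180+az])
        q1=run(q,[c(-75,.42,.30),c(-75,rr,.2),c(-75,rr,zz)],lam)
        q1=run(q1,[c(-75,.45,.2),c(-75,.5,.27),c(-35,.48,.27),c(-5,.42,.27),([.40,-.04,.2],[180,0,90]),([.40,-.04,.03],[180,0,90]),([.60,-.04,.03],[180,0,90])],lam)
E
python3 p2.py
```

```text
== 0.38 0.1 0.0001
5 [np.float64(0.109), np.float64(-0.406), 0.3] [180, 0, 105] [-25. -25.  74. 115.  25.  74.  54.] [ 0.109 -0.406  0.3  ]
45 [np.float64(0.098), np.float64(-0.367), 0.2] [180, 0, 105] [-29. -25.  76. 128.  30.  61.  48.] [ 0.116 -0.364  0.211]
85 [np.float64(0.098), np.float64(-0.367), 0.1] [180, 0, 105] [-38. -25.  76. 147.  69.  41.  29.] [ 0.159 -0.373  0.143]
40 [np.float64(0.116), np.float64(-0.435), 0.2] [180, 0, 105] [-36. -25.  76. 127.  41.  58.  52.] [ 0.164 -0.421  0.23 ]
80 [np.float64(0.129), np.float64(-0.483), 0.27] [180, 0, 105] [-47. -25.  76. 106.  29.  80.  43.] [ 0.242 -0.405  0.351]
120 [np.float64(0.393), np.float64(-0.275), 0.27] [180, 0, 145] [-83. -25.  76. 109.  28.  78.  45.] [ 0.427 -0.171  0.334]
160 [np.float64(0.418), np.float64(-0.037), 0.27] [180, 0, 175] [-98. -25.  76. 118.  27.  71.  53.] [ 0.419 -0.028  0.275]
200 [0.4, -0.04, 0.2] [180, 0, 90] [-101.  -25.   76.  127.   34.   61.  -35.] [ 0.404 -0.011  0.217]
240 [0.4, -0.04, 0.03] [180, 0, 90] [-125.  -25.   76.  147.   74.   41.  -69.] [0.4   0.137 0.152]
280 [0.6, -0.04, 0.03
[... 12335 characters left out ...]
7.  48.] [ 0.127 -0.414  0.224]
80 [np.float64(0.129), np.float64(-0.483), 0.27] [180, 0, 105] [-30. -25.  76. 116.  33.  66.  53.] [ 0.143 -0.461  0.291]
120 [np.float64(0.393), np.float64(-0.275), 0.27] [180, 0, 145] [-70. -25.  76. 116.  31.  68.  53.] [ 0.389 -0.25   0.29 ]
160 [np.float64(0.418), np.float64(-0.037), 0.27] [180, 0, 175] [-97. -25.  76. 118.  26.  70.  53.] [ 0.416 -0.035  0.273]
200 [0.4, -0.04, 0.2] [180, 0, 90] [-96. -25.  76. 128.  31.  60. -36.] [ 0.391 -0.03   0.214]
240 [0.4, -0.04, 0.03] [180, 0, 90] [-101.  -25.   76.  143.   45.   44.  -53.] [ 0.349 -0.002  0.136]
280 [0.6, -0.04, 0.03] [180, 0, 90] [-110.  -25.   76.  129.   42.   51.  -50.] [0.457 0.074 0.221]
```

```bash
sed -i 's/range(30)/range(10)/' sim.py; cat > srch.py <<'E'
from sim import *
from multiprocessing import Pool
Q0=np.array([-43.7,-25.1,75.5,105.7,27.4,75.1,59.4])
def wp(az,r,z,tx,ty,yw):
    a=np.radians(az); B=R.from_euler('z',180+az+yw,degrees=True)*R.from_euler('x',180,degrees=True)
    return np.array([r*np.cos(a),r*np.sin(a),z]), R.from_euler('z',a)*R.from_rotvec([np.radians(tx),-np.radians(ty),0])*R.from_euler('z',-a)*B
def go(q,p,A,lam,N=14,log=None):
    for _ in range(N):
        pp,B,_=fk(q,P,S); d=(p-pp)*1000; w=(A*B.inv()).as_rotvec()
        if np.linalg.norm(d)<2 and np.linalg.norm(w)<.02: break
        d*=min(1,38/max(np.linalg.norm(d),1e-9)); w*=min(1,.1/max(np.linalg.norm(w),1e-9)); q=row(q,d,w,lam)
        if log is not None: log.append((np.round(d),np.round(w,2)))
    return q
def trial(seed):
    g=np.random.default_rng(seed); az=g.uniform(-90,-60)
    W=[(az,g.uniform(.4,.6),g.uniform(.2,.6),g.uniform(-50,50),g.uniform(-30,50),g.uniform(-70,70)) for _ in range(2)]+[(az,.5,.3,0,0,0)]
    out=[]
    for lam in(3e-4,3e-3):
        q=Q0
        for w in W: q=go(q,*wp(*w),lam)
        e=np.linalg.norm(fk(q,P,S)[0]-wp(*W[2])[0]); out.append((abs(q[2])-2*min(q[1],0)+200*e,np.round(q)))
    return max(o[0] for o in out),seed,np.round(W,2).tolist(),[o[1] for o in out]
if __name__=="__main__":
    with Pool() as p: r=sorted(p.map(trial,range(400)),key=lambda t:t[0])
    for t in r[:4]: print(round(t[0]),t[1],t[2][:2],t[3])
E
time OMP_NUM_THREADS=1 timeout 500 python3 srch.py
```

```text
9 274 [[-60.72, 0.45, 0.38, 36.31, 15.56, 20.82], [-60.72, 0.41, 0.49, -42.88, 39.44, 8.46]] [array([ 62.,  11.,  -9., 101.,   2.,  68.,  82.]), array([ 59.,  11.,  -5., 102.,   1.,  68.,  83.])]
14 8 [[-80.19, 0.6, 0.33, 28.85, 39.59, -15.25], [-80.19, 0.49, 0.35, -39.3, 8.32, -36.21]] [array([ 69.,  10.,   6., 102.,  -1.,  67.,  85.]), array([ 62.,  10.,  14., 103.,  -2.,  67.,  86.])]
17 176 [[-62.74, 0.43, 0.57, 36.91, 35.75, -19.63], [-62.74, 0.56, 0.27, -28.74, 25.68, -18.77]] [array([ 57.,  11.,  -0., 102.,   0.,  67.,  84.]), array([ 42.,  10.,  17., 103.,  -3.,  67.,  88.])]
22 236 [[-65.17, 0.46, 0.57, 23.45, 1.97, 13.62], [-65.17, 0.42, 0.43, -30.8, 37.2, -32.33]] [array([ 50.,  10.,  11., 103.,  -2.,  67.,  86.]), array([ 41.,  10.,  22., 103.,  -4.,  67.,  89.])]
real	4m41.059s
user	18m15.201s
sys	0m0.631s
```

```bash
cat > s2.py <<'E'
from srch import *
L=[];q=Q0
for w in[(-60.72,.45,.38,36.31,15.56,20.82),(-60.72,.41,.49,-42.88,39.44,8.46),(-60.72,.5,.3,0,0,0)]:
    q=go(q,*wp(*w),1e-3,log=L);print(len(L),np.round(q))
for d,w in L: print([[int(v) for v in d],[float(v) for v in w],85],end=",")
E
python3 s2.py
```

```text
9 [ -9. -25.  73. 115. -15.  60. 121.]
23 [ 38. -12. -26. 118.  51.  81.  39.]
33 [ 60.  11.  -6. 101.   1.  68.  83.]
[[-24, 25, 16], [0.01, -0.09, 0.05], 85],[[-22, 22, 14], [0.01, -0.09, 0.05], 85],[[-10, 9, 6], [0.01, -0.09, 0.05], 85],[[-2, 0, 2], [0.01, -0.09, 0.04], 85],[[-2, 0, 2], [0.01, -0.09, 0.04], 85],[[-2, 0, 2], [0.01, -0.09, 0.04], 85],[[-2, 0, 2], [0.01, -0.09, 0.04], 85],[[-2, 0, 2], [0.01, -0.09, 0.03], 85],[[-2, 0, 2], [0.01, -0.07, 0.02], 85],[[-7, 11, 36], [-0.07, 0.06, -0.04], 85],[[-7, 11, 36], [-0.07, 0.06, -0.04], 85],[[-6, 12, 36], [-0.07, 0.06, -0.04], 85],[[-6, 10, 32], [-0.07, 0.06, -0.04], 85],[[-1, 1, 2], [-0.07, 0.06, -0.04], 85],[[0, 0, 0], [-0.07, 0.06, -0.04], 85],[[0, 0, 0], [-0.07, 0.06, -0.04], 85],[[0, 0, 0], [-0.07, 0.06, -0.04], 85],[[0, 0, 0], [-0.07, 0.06, -0.04], 85],[[0, 0, 0], [-0.07, 0.06, -0.04], 85],[[0, 0, 0], [-0.07, 0.06, -0.04], 85],[[0, 0, 0], [-0.07, 0.06, -0.04], 85],[[0, 0, 0], [-0.07, 0.06, -0.04], 85],[[0, 0, 0], [-0.07, 0.06, -0.04], 85],[[8, -14, -34], [0.09, -0.03, -0.02], 85],[[8, -14, -34], [0.09, -0.03, -0.02], 85],[[8, -14, -34], [0.09, -0.03, -0.02], 85],[[8, -14, -34], [0.09, -0.03, -0.02], 85],[[8, -14, -34], [0.09, -0.03, -0.02], 85],[[4, -8, -18], [0.09, -0.03, -0.02], 85],[[0, 0, 0], [0.09, -0.03, -0.02], 85],[[0, 0, 0], [0.09, -0.03, -0.02], 85],[[0, 0, 0], [0.09, -0.03, -0.02], 85],[[0, 0, 0], [0.07, -0.02, -0.01], 85],
```

>>> move_arm([
  [[-24,25,16],[0.01,-0.09,0.05],85],
  [[-22,22,14],[0.01,-0.09,0.05],85],
  [[-10,9,6],[0.01,-0.09,0.05],85],
  [[-2,0,2],[0.01,-0.09,0.04],85],
  [[-2,0,2],[0.01,-0.09,0.04],85],
  [[-2,0,2],[0.01,-0.09,0.04],85],
  [[-2,0,2],[0.01,-0.09,0.04],85],
  [[-2,0,2],[0.01,-0.09,0.03],85],
])

```text
time: 7.3
ee_pos: [0.2336, -0.3751, 0.3944]
orientation: [146.8, 29.5, 134.2]
wrist_force: [0.1, 0.8, -0.1]
grip_width: 0.0848
```

>>> move_arm([
  [[-7,11,36],[-0.07,0.06,-0.04],85],
  [[-7,11,36],[-0.07,0.06,-0.04],85],
  [[-6,12,36],[-0.07,0.06,-0.04],85],
  [[-6,10,32],[-0.07,0.06,-0.04],85],
  [[-1,1,2],[-0.07,0.06,-0.04],85],
  [[0,0,0],[-0.07,0.06,-0.04],85],
  [[0,0,0],[-0.07,0.06,-0.04],85],
  [[0,0,0],[-0.07,0.06,-0.04],85],
])

```text
time: 7.97
ee_pos: [0.1971, -0.3588, 0.4947]
orientation: [-171.9, 33.0, 137.5]
wrist_force: [-0.6, 0.1, -0.2]
grip_width: 0.0855
```

>>> move_arm([
  [[0,0,0],[-0.07,0.06,-0.04],85],
  [[0,0,0],[-0.07,0.06,-0.04],85],
  [[0,0,0],[-0.07,0.06,-0.04],85],
  [[0,0,0],[-0.07,0.06,-0.04],85],
  [[0,0,0],[-0.07,0.06,-0.04],85],
  [[0,0,0],[-0.07,0.06,-0.04],85],
])

```text
time: 8.47
ee_pos: [0.198, -0.3588, 0.5002]
orientation: [-132.1, 32.9, 144.9]
wrist_force: [0.5, 0.1, -2.0]
grip_width: 0.0848
```

```bash
python3 -c "
from h import *
s=env.observe();print(s['ee_pos'],s['orientation'],np.round(s['qpos'],1))"
```

```text
[ 0.1980186  -0.35879455  0.50021724] [-132.06111175   32.92903313  144.93296139] [ 63.6 -18.9 -39.4 119.2  46.2  65.9  48. ]
```

```bash
cat > s3.py <<'E'
from srch import *
q=np.array([63.6,-18.9,-39.4,119.2,46.2,65.9,48.])
L=[]
for w in[(-60,.52,.3,0,0,0),(-30,.55,.28,0,0,-40),(-5,.5,.27,0,0,-85),(-5.5,.43,.2,0,0,-85),(-5.6,.40,.15,0,0,-84.4),(-5.6,.40,.026,0,0,-84.4)]:
    q=go(q,*wp(*w),1e-3,log=L,N=25);print(len(L),np.round(q),np.round(fk(q,P,S)[0],3))
for d,w in L: print([[int(v) for v in d],[float(v) for v in w],85],end=",")
E
python3 s3.py
```

```text
10 [ 78.  15. -30.  98.   8.  69.  76.] [ 0.26 -0.45  0.3 ]
18 [ 48.  20. -32.  95.  11.  68.  34.] [ 0.476 -0.275  0.28 ]
25 [ 23.  15. -30. 103.   8.  65.  -9.] [ 0.498 -0.044  0.27 ]
28 [ 25.  12. -30. 117.   8.  53. -10.] [ 0.428 -0.041  0.2  ]
30 [ 24.  14. -30. 124.  10.  44. -13.] [ 0.398 -0.039  0.15 ]
34 [ 15.  27. -22. 131.  23.  26. -26.] [ 0.398 -0.039  0.026]
[[11, -15, -33], [0.1, -0.02, -0.02], 85],[[11, -15, -33], [0.1, -0.02, -0.02], 85],[[11, -15, -33], [0.1, -0.02, -0.02], 85],[[11, -15, -33], [0.1, -0.02, -0.02], 85],[[11, -15, -33], [0.1, -0.02, -0.02], 85],[[11, -15, -33], [0.1, -0.02, -0.02], 85],[[0, 0, -1], [0.1, -0.02, -0.02], 85],[[0, 0, 0], [0.1, -0.02, -0.02], 85],[[0, 0, 0], [0.1, -0.02, -0.02], 85],[[0, 0, 0], [0.08, -0.02, -0.01], 85],[[29, 24, -3], [0.0, -0.0, -0.1], 85],[[29, 24, -3], [-0.0, 0.0, -0.07], 85],[[29, 24, -3], [-0.0, 0.0, -0.0], 85],[[29, 24, -3], [-0.0, 0.0, -0.0], 85],[[29, 24, -3], [-0.0, 0.0, -0.0], 85],[[29, 24, -3], [-0.0, 0.0, -0.0], 85],[[29, 24, -3], [-0.0, 0.0, -0.0], 85],[[10, 8, -1], [-0.0, 0.0, -0.0], 85],[[4, 38, -2], [-0.0, 0.0, -0.1], 85],[[4, 38, -2], [-0.0, 0.0, -0.1], 85],[[4, 38, -2], [-0.0, 0.0, -0.1], 85],[[4, 38, -2], [-0.0, 0.0, -0.05], 85],[[4, 38, -2], [-0.0, 0.0, -0.0], 85],[[4, 38, -2], [-0.0, 0.0, -0.0], 85],[[0, 5, 0], [-0.0, 0.0, -0.0], 85],[[-27, 1, -27], [-0.0, 0.0, -0.01], 85],[[-27, 1, -27], [0.0, -0.0, 0.0], 85],[[-16, 1, -16], [0.0, -0.0, 0.0], 85],[[-20, 1, -33], [0.0, -0.0, 0.01], 85],[[-10, 1, -17], [-0.0, 0.0, -0.0], 85],[[0, 0, -38], [-0.0, 0.0, -0.0], 85],[[0, 0, -38], [-0.0, -0.0, -0.0], 85],[[0, 0, -38], [-0.0, -0.0, -0.0], 85],[[0, 0, -10], [-0.0, -0.0, -0.0], 85],
```

>>> move_arm([
  [[11,-15,-33],[0.1,-0.02,-0.02],85],
  [[11,-15,-33],[0.1,-0.02,-0.02],85],
  [[11,-15,-33],[0.1,-0.02,-0.02],85],
  [[11,-15,-33],[0.1,-0.02,-0.02],85],
  [[11,-15,-33],[0.1,-0.02,-0.02],85],
  [[11,-15,-33],[0.1,-0.02,-0.02],85],
  [[0,0,0],[0.1,-0.02,-0.02],85],
  [[0,0,0],[0.1,-0.02,-0.02],85],
])

```text
time: 9.13
ee_pos: [0.2763, -0.4437, 0.2922]
orientation: [-173.1, 4.2, 122.1]
wrist_force: [1.5, -0.1, 1.9]
grip_width: 0.0849
```

```bash
cat > s4.py <<'E'
from srch import *
import sys; from plant import env
s=env.observe();q0=np.array(s['qpos'])
print(s['ee_pos'],s['orientation'],np.round(q0,1))
for nm,T in(("two",[(-60,.52,.3,0,0,0),(-30,.55,.28,0,0,30),(-5,.5,.27,0,0,5),(-5.5,.42,.2,0,0,5),(-5.6,.415,.03,0,0,5.6),(-5.6,.42,.03,0,10,5.6),(-5.6,.42,.03,0,20,5.6),(-5,.46,.03,0,25,5)]),("one",[(-60,.52,.3,0,0,0),(-30,.55,.28,0,0,-40),(-5,.5,.27,0,0,-85),(-5.5,.43,.2,0,0,-85),(-5.6,.40,.026,0,0,-84.4),(-3.5,.6,.026,0,0,-86.4)])):
    q=q0;L=[];print(nm)
    for w in T:
        q=go(q,*wp(*w),1e-3,log=L,N=25);e=fk(q,P,S);A=wp(*w)[1];print(len(L),np.round(q),np.round(e[0],3),round(np.degrees((A*e[1].inv()).magnitude()),1))
    if nm=="two":
        for d,w in L: print([[int(v) for v in d],[float(v) for v in w],85],end=",")
E
python3 s4.py
```

```text
[ 0.27630612 -0.44370955  0.29223318] [-173.07476873    4.17484119  122.11400992] [ 72.2  13.8 -30.7 101.4  16.3  65.4  67.6]
two
2 [ 78.  16. -31.  97.   8.  69.  76.] [ 0.26 -0.45  0.3 ] 0.0
13 [ 60.  24. -49.  94.  19.  70.  97.] [ 0.476 -0.275  0.28 ] 0.0
20 [ 39.  20. -52. 102.  17.  67.  72.] [ 0.498 -0.044  0.27 ] 0.0
23 [ 44.  16. -53. 117.  16.  54.  71.] [ 0.418 -0.04   0.2  ] 0.0
28 [ 28.  31. -39. 128.  37.  32.  51.] [ 0.413 -0.04   0.03 ] 0.0
30 [ 19.  26. -27. 136.  52.  17.  35.] [ 0.418 -0.041  0.03 ] 0.0
36 [ 23.  27. -35. 145. 112.  20. -25.] [ 0.418 -0.041  0.03 ] 0.0
38 [ 27.  31. -40. 143. 120.  27. -32.] [ 0.458 -0.04   0.03 ] 0.0
[[-15, -8, 8], [0.09, -0.05, -0.02], 85],[[0, 0, 0], [0.04, -0.02, -0.01], 85],[[29, 24, -3], [0.0, -0.0, 0.1], 85],[[29, 24, -3], [-0.0, 0.0, 0.1], 85],[[29, 24, -3], [-0.0, 0.0, 0.1], 85],[[29, 24, -3], [-0.0, 0.0, 0.1], 85],[[29, 24, -3], [-0.0, 0.0, 0.1], 85],[[29, 24, -3], [-0.0, 0.0, 0.1], 85],[[29, 24, -3], [-0.0, 0.0, 0.1], 85],[[10, 8, -1], [-0.0, 0.0, 0.1], 85],[[0, 0, 0], [-0.0, 0.0, 0.1], 85],[[0, 0, 0], [-0.0, -0.0, 0.1],
[... 673 characters left out ...]
], 85],[[0, 0, 0], [-0.01, -0.1, -0.0], 85],[[-3, 6, 0], [0.0, -0.1, 0.0], 85],[[-5, 8, -3], [0.01, -0.1, 0.01], 85],[[-3, 7, -4], [0.01, -0.08, 0.0], 85],[[3, 8, -1], [0.02, -0.07, 0.0], 85],[[4, 6, 2], [0.02, -0.04, 0.0], 85],[[38, 1, 0], [-0.0, -0.09, 0.0], 85],[[2, 0, 0], [0.0, -0.0, 0.0], 85],one
2 [ 78.  16. -31.  97.   8.  69.  76.] [ 0.26 -0.45  0.3 ] 0.0
10 [ 49.  20. -32.  95.  11.  68.  34.] [ 0.476 -0.275  0.28 ] 0.0
17 [ 23.  15. -30. 103.   8.  65.  -9.] [ 0.498 -0.044  0.27 ] 0.0
20 [ 25.  13. -31. 117.   8.  53. -11.] [ 0.428 -0.041  0.2  ] 0.0
25 [ 16.  27. -23. 131.  24.  26. -26.] [ 0.398 -0.039  0.026] 0.0
31 [ 14.  39. -23. 104.  22.  42. -21.] [ 0.599 -0.037  0.026] 0.0
```

>>> move_arm([
  [[-15,-8,8],[0.09,-0.05,-0.02],85],
  [[0,0,0],[0.04,-0.02,-0.01],85],
  [[29,24,-3],[0,0,0.1],85],
  [[29,24,-3],[0,0,0.1],85],
  [[29,24,-3],[0,0,0.1],85],
  [[29,24,-3],[0,0,0.1],85],
  [[29,24,-3],[0,0,0.1],85],
  [[29,24,-3],[0,0,0.1],85],
])

```text
time: 9.8
ee_pos: [0.4266, -0.3199, 0.2758]
orientation: [178.8, -1.0, 153.4]
wrist_force: [1.1, -1.1, 0.7]
grip_width: 0.0847
```

>>> move_arm([
  [[29,24,-3],[0,0,0.1],85],
  [[12,20,0],[0,0,0.1],85],
  [[4,38,0],[0,0,0.1],85],
  [[4,38,-2],[0,0,0.1],85],
  [[4,38,-2],[0,0,0.05],85],
  [[4,38,-2],[0,0,0],85],
  [[4,38,-2],[0,0,0],85],
  [[0,0,0],[0,0,0],85],
])

```text
time: 10.47
ee_pos: [0.4931, -0.0708, 0.2609]
orientation: [178.2, -1.0, -179.0]
wrist_force: [0.3, 0.5, 0.4]
grip_width: 0.0851
```

```bash
python3 -c "
from plant import env;import numpy as np
s=env.observe();print(s['ee_pos'],s['orientation'],np.round(s['qpos'],1))"
```

```text
[ 0.49309678 -0.07082272  0.2609025 ] [ 178.19932298   -0.95431984 -179.0007566 ] [ 42.9  20.5 -51.4 101.9  15.3  66.5  77.9]
```

>>> move_arm([
  [[-29,12,-22],[0.01,-0.01,-0.01],85],
  [[-29,12,-22],[0.01,0,0],85],
  [[-24,9,-20],[0.01,0,0],85],
  [[0,0,-38],[0,0,0],85],
  [[0,0,-38],[0,0,0],85],
  [[0,0,-38],[0,0,0],85],
  [[0,0,-20],[0,0,0],85],
  [[0,0,0],[0,0,0],85],
])

```text
time: 11.13
ee_pos: [0.408, -0.0356, 0.0574]
orientation: [176.3, 0.1, -179.6]
wrist_force: [-0.7, 0.5, 0.3]
grip_width: 0.0846
```

```bash
cat > s5.py <<'E'
from srch import *
from plant import env
s=env.observe();q=np.array(s['qpos'])
print(s['ee_pos'],s['orientation'],np.round(q,1))
L=[]
for w in[(-5.6,.42,.045,0,10,5.6),(-5.6,.42,.045,0,20,5.6),(-5.6,.42,.028,0,22,5.6)]:
    q=go(q,*wp(*w),1e-3,log=L,N=25);e=fk(q,P,S);A=wp(*w)[1];print(len(L),np.round(q),np.round(e[0],3),round(np.degrees((A*e[1].inv()).magnitude()),1))
for d,w in L: print([[int(v) for v in d],[float(v) for v in w],85],end=",")
E
python3 s5.py
```

```text
[ 0.40796603 -0.03561124  0.05736541] [ 1.76305877e+02  5.26530017e-02 -1.79570516e+02] [ 34.5  28.2 -43.  127.5  27.9  33.9  61.9]
2 [ 21.  24. -29. 135.  43.  19.  45.] [ 0.418 -0.042  0.044] 0.8
9 [ 17.  23. -27. 144. 108.  15. -23.] [ 0.418 -0.041  0.045] 0.1
10 [ 23.  28. -35. 146. 119.  23. -33.] [ 0.417 -0.042  0.029] 0.4
[[13, -5, -13], [-0.04, -0.09, -0.01], 85],[[0, 0, 0], [-0.04, -0.08, -0.01], 85],[[0, 1, 1], [-0.01, -0.1, -0.0], 85],[[-3, 4, 1], [-0.0, -0.1, 0.0], 85],[[-1, 14, -1], [0.03, -0.1, 0.01], 85],[[-2, 17, -4], [0.04, -0.07, 0.01], 85],[[-3, 10, -6], [0.02, -0.05, 0.01], 85],[[-1, 6, -4], [0.01, -0.04, 0.0], 85],[[1, 3, -1], [0.01, -0.03, 0.0], 85],[[0, 0, -17], [-0.0, -0.04, 0.0], 85],
```

>>> move_arm([
  [[10,-5,-10],[-0.04,-0.09,-0.01],85],
  [[0,0,0],[-0.03,-0.08,-0.01],85],
  [[0,1,1],[0,-0.09,0],85],
  [[0,2,0],[0,-0.08,0],85],
  [[0,4,0],[0.01,-0.05,0],85],
])

```text
time: 11.55
ee_pos: [0.4252, -0.0497, 0.0484]
orientation: [-178.5, 16.3, 179.1]
wrist_force: [-0.0, -0.5, 0.8]
grip_width: 0.0849
```

```bash
python3 s5.py
```

```text
[ 0.42523908 -0.04970673  0.0483728 ] [-178.46957885   16.33244729  179.10858475] [ 13.5  21.3 -19.5 140.7  74.1  10.2  12.7]
3 [ 26.  25. -36. 135.  51.  21.  36.] [ 0.418 -0.041  0.045] 0.0
8 [ 22.  24. -32. 144. 102.  17. -16.] [ 0.418 -0.042  0.045] 0.5
10 [ 28.  30. -42. 146. 116.  26. -29.] [ 0.418 -0.041  0.028] 0.0
[[-6, 10, -4], [0.01, 0.1, 0.02], 85],[[-7, 9, -1], [0.02, 0.07, 0.01], 85],[[-2, 3, 0], [0.01, 0.02, 0.0], 85],[[0, 0, 0], [-0.01, -0.1, 0.0], 85],[[-3, 4, 0], [-0.0, -0.1, 0.0], 85],[[-6, 5, -2], [0.01, -0.08, 0.0], 85],[[-4, 5, -3], [0.01, -0.06, 0.0], 85],[[-1, 4, -1], [0.01, -0.04, 0.0], 85],[[0, 1, -17], [-0.0, -0.04, 0.0], 85],[[2, 2, -2], [0.01, -0.02, -0.0], 85],
```

Tracking the prediction well at 16° tilt, so I'll continue to about 22–24°, then lower.

>>> move_arm([
  [[-6,6,-2],[0.01,-0.06,0.01],85],
  [[-3,5,-1],[0.01,-0.05,0],85],
  [[0,3,-1],[0,-0.04,0],85],
  [[0,0,-8],[0,-0.02,0],85],
  [[0,0,-7],[0,0,0],85],
])

```text
time: 11.97
ee_pos: [0.4266, -0.0509, 0.0358]
orientation: [-177.7, 21.9, 179.2]
wrist_force: [-0.6, 0.7, -0.3]
grip_width: 0.085
```

```bash
python3 - <<'E'
from h import *
s=env.observe();print(s["ee_pos"],s["orientation"],np.round(s["qpos"],1),s["wrist_force"])
p=eyes.read_camera("scene");save(p,"scene3.png",(200,70,400,220),4)
E
```

```text
[ 0.42664185 -0.05090087  0.03584085] [-177.67713555   21.9104513   179.19109521] [ 24.7  26.3 -34.9 144.8 115.6  21.2 -29.2] [-0.56384343  0.73539944 -0.32167733]
```

View pics/scene3.png

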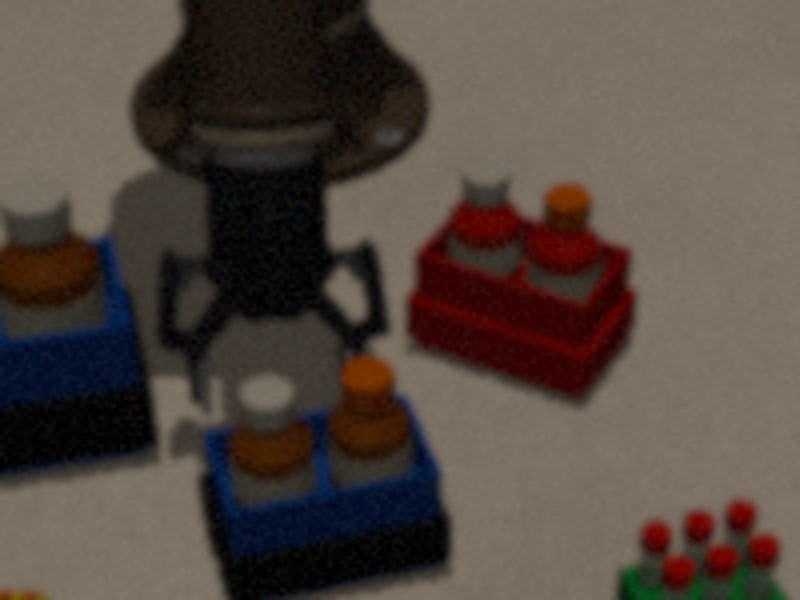

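The gripper is behind the crate, body clear of the bottles: fingers at (205,395) and about (350,350), crate at (330,490). The tool stands 12 mm too far right; I'll shift left, lower and approach.

>>> move_arm([
  [[0,7,-5],[0.02,-0.01,0],85],
  [[0,6,-4],[0.02,0,0],85],
  [[7,0,-2],[0,0,0],85],
  [[8,0,0],[0,-0.02,0],85],
  [[0,0,0],[0,0,0],85],
])

```text
time: 12.43
ee_pos: [0.4492, -0.0423, 0.0279]
orientation: [-179.9, 24.2, 177.8]
wrist_force: [-0.1, -0.6, 0.1]
grip_width: 0.085
```

```bash
cat > st.py <<'E'
from h import *
import sys
q,V=look([float(a) for a in sys.argv[1:4]],False)
s=env.observe();print(s["time"],np.round(s["ee_pos"],4),np.round(s["orientation"],1),np.round(s["qpos"],0),np.round(s["wrist_force"],1))
E
python3 st.py .523 -.035 .11
```

```text
both [ 0.5228 -0.0328  0.1149] 211.60392156862747
12.6333 [ 0.4472 -0.0416  0.0276] [-179.9   24.   177.9] [ 28.  30. -39. 144. 122.  25. -35.] [ 0.1 -0.1  0.3]
```

>>> move_arm([
  [[8,1,-1],[0,0,0.03],85],
  [[7,0,0],[0,0,0],85],
  [[7,0,0],[0,0,0],85],
  [[7,0,0],[0,0,0],85],
  [[7,0,0],[0,0,0],85],
])

```text
time: 13.05
ee_pos: [0.4804, -0.0392, 0.0264]
orientation: [-179.9, 23.6, 179.8]
wrist_force: [-5.9, 1.2, 4.2]
grip_width: 0.0851
```

```bash
python3 st.py .525 -.035 .09
```

```text
both [ 0.5337 -0.0365  0.0058] 200.5529411764706
13.25 [ 0.4815 -0.0402  0.0268] [-179.8   23.8  179.8] [ 25.  31. -35. 140. 119.  21. -29.] [ 0.3 -0.7 -0.2]
```

The crate has squared up (yaw 0.006, x 0.534). Contact offset is about 8 mm, so the fingertips stand higher than assumed; I'll lower 8 mm and push on.

>>> move_arm([
  [[-4,0,-4],[0,0,0],85],
  [[0,0,-4],[0,0,0],85],
  [[8,0,0],[0,0,0],85],
  [[9,0,0],[0,0,0],85],
  [[9,0,0],[0,0,0],85],
  [[9,0,0],[0,0,0],85],
  [[9,0,0],[0,0,0],85],
  [[9,0,0],[0,0,0],85],
])

```text
time: 13.92
ee_pos: [0.5215, -0.0408, 0.0134]
orientation: [180.0, 22.8, 179.7]
wrist_force: [-8.5, 0.1, 6.0]
grip_width: 0.0848
```

```bash
python3 st.py .575 -.037 .0
```

```text
scene missed
both [ 0.5747 -0.0367  0.0024] 78.35686274509804
14.1167 [ 0.5231 -0.0409  0.0141] [-179.9   23.   179.7] [ 21.  33. -29. 134. 114.  18. -23.] [ 1.3 -0.4 -0.7]
```

>>> move_arm([
  [[8,0,3],[0,0,0],85],
  [[9,0,1],[0,0,0],85],
  [[9,0,0],[0,0,0],85],
  [[9,0,1],[0,0,0],85],
  [[9,0,0],[0,0,0],85],
  [[9,0,1],[0,0,0],85],
  [[8,0,0],[0,0,0],85],
])

```text
time: 14.7
ee_pos: [0.5729, -0.0416, 0.0152]
orientation: [179.9, 22.0, 179.6]
wrist_force: [-8.5, 1.0, 5.7]
grip_width: 0.0849
```

```bash
python3 st.py .63 -.037 .0
```

```text
top missed
both [ 0.6253 -0.0363  0.0028] 127.34901960784313
14.9 [ 0.5739 -0.0416  0.0156] [179.9  22.1 179.6] [ 11.  33. -16. 127.  98.   9.  -8.] [0.4 0.3 0.2]
```

```bash
python3 - <<'E'
from srch import *
from plant import env
q0=np.array(env.observe()['qpos'])
for w in(0,-.02,-.04,.04):
    q=q0
    for _ in range(6): q=row(q,[6,0,0],[0,w,0],1e-3)
    p,A,_=fk(q,P,S);print(w,np.round(q),np.round(p,4),np.round(A.as_euler('xyz',degrees=True),1))
E
```

```text
0 [  6.  34. -10. 124.  89.   7.   0.] [ 0.6099 -0.0449  0.0158] [-179.6   22.8  179.6]
-0.02 [ 23.  38. -33. 127. 119.  21. -25.] [ 0.611  -0.0426  0.0175] [180.   28.8 179.6]
-0.04 [ 31.  43. -43. 132. 134.  35. -36.] [ 0.611  -0.0426  0.0174] [179.9  35.7 179.5]
0.04 [ 22.  39. -33. 113.  51.  29.  42.] [ 0.6047 -0.0474  0.0129] [-178.7   12.   179.6]
```

>>> move_arm([
  [[6,0,0],[0,-0.03,0],85],
  [[6,0,1],[0,-0.03,0],85],
  [[6,0,0],[0,-0.02,0],85],
  [[6,0,0],[0,-0.02,0],85],
  [[6,0,0],[0,-0.02,0],85],
])

```text
time: 15.32
ee_pos: [0.5985, -0.041, 0.0158]
orientation: [179.7, 29.0, 179.5]
wrist_force: [-7.9, -0.3, 3.6]
grip_width: 0.0847
```

```bash
python3 st.py .648 -.037 .0
```

```text
both [ 0.6507 -0.0372 -0.0014] 510.7294117647059
15.5167 [ 0.599  -0.0413  0.0157] [179.8  29.  179.5] [ 24.  38. -34. 128. 121.  23. -27.] [-3.7 -0.9 -1.6]
```

>>> move_arm([
  [[4,0,0],[0,0,0],85],
  [[4,0,0],[0,0,0],85],
])

```text
time: 15.68
ee_pos: [0.6044, -0.0412, 0.0152]
orientation: [179.7, 28.8, 179.5]
wrist_force: [-7.9, 0.8, 5.9]
grip_width: 0.0849
```

>>> move_arm([
  [[4,0,0],[0,0,0],85],
])

```text
time: 15.77
ee_pos: [0.6074, -0.041, 0.0152]
orientation: [179.7, 28.7, 179.5]
wrist_force: [-8.4, -1.4, 5.2]
grip_width: 0.0852
```

>>> move_arm([
  [[4,0,0],[0,0,0],85],
])

```text
time: 15.85
ee_pos: [0.6079, -0.0409, 0.0143]
orientation: [179.7, 28.4, 179.5]
wrist_force: [-31.0, -2.3, 16.8]
grip_width: 0.085
```

Force jumped to 31 N at TCP x 0.608, which puts the crate origin at 0.660, against the stop. I'll back off and check.

>>> move_arm([
  [[-6,0,0],[0,0,0],85],
  [[-20,0,0],[0,0,0],85],
  [[-30,0,0],[0,0,0],85],
  [[-30,0,10],[0,0,0],85],
  [[-10,0,10],[0,0,0],85],
  [[0,0,0],[0,0,0],85],
])

```text
time: 16.35
ee_pos: [0.5113, -0.0405, 0.0374]
orientation: [179.9, 28.6, 179.6]
wrist_force: [0.7, -0.4, 0.3]
grip_width: 0.0852
```

```bash
python3 st.py .659 -.037 .0; python3 - <<'E'
from h import *
for c in("top","scene"):
    p=eyes.read_camera(c);u=proj(p,np.array([[.66,-.04,.04]]))[0].astype(int);save(p,c+"4.png",(u[0]-65,u[1]-50,u[0]+65,u[1]+50),6)
    for n in("bay","bay_mouth"):
        for r in nets.pinpoint(p,n)[:1]: print(c,n,r["confidence"],ray(p,r["pixel"],0))
E
```

```text
both [ 0.6577 -0.0373 -0.0057] 739.2901960784314
16.55 [ 0.5145 -0.0406  0.0365] [179.9  28.7 179.5] [ 30.  33. -40. 139. 125.  26. -33.] [ 0.8  0.8 -1.2]
top bay 0.66 [0.63728009 0.18079445 0.        ]
scene bay 0.75 [ 0.70843493 -0.04430322  0.        ]
```

View pics/top4.png

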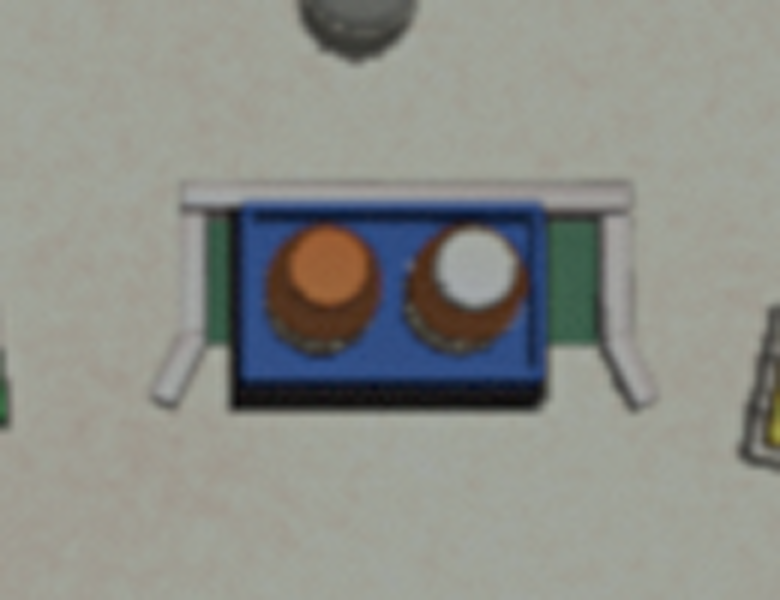

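View pics/scene4.png

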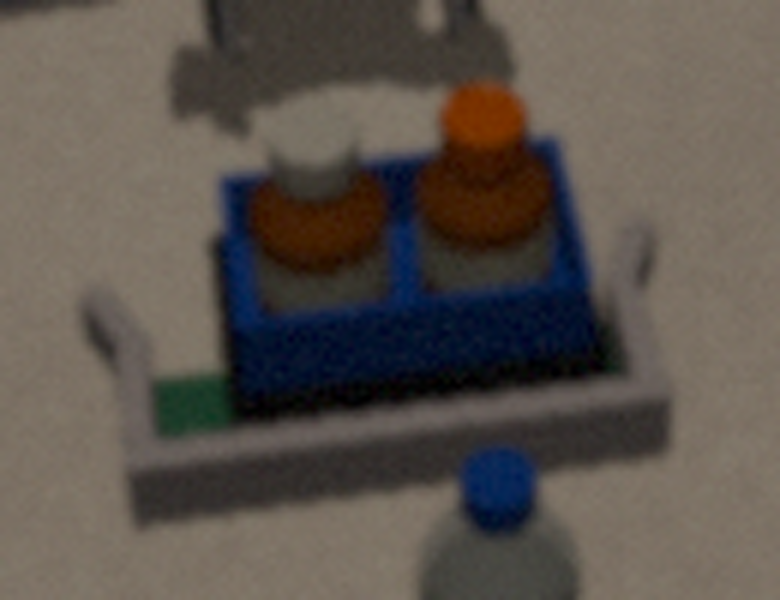

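Top view: the crate (388,305) is square against the stop at row 205 and about 8 mm left of the bay's middle line (404). Scene view: it is upright, and its band is hidden behind the stop. The gripper is clear, so I'm handing in.

```bash
python3 - <<'E'
from h import *
p=eyes.read_camera("top")
for n in("media_bottle","tip_box","tube_rack"):
    for r in nets.pinpoint(p,n)[:1]: print(n,np.round(ray(p,r["pixel"],0),3))
print(env.observe()["wrist_force"]); print(sign_off())
E
```

```text
media_bottle [ 0.792 -0.025  0.   ]
tip_box [ 0.625 -0.245  0.   ]
tube_rack [0.633 0.178 0.   ]
[-0.47901387 -0.7466568  -0.30551429]
the job is handed in; nothing more can be done
None
```

I pushed the small blue crate into the bay until it met the stop, then backed the gripper off and handed the job in; no verdict came back.

**Push:** I used two fingertips low on the bumper band, with the gripper leaned back 22–29° so its body cleared the bottles. The arm had first run into joint limits and needed an unwinding detour. The clock read about 17 s of the 45 s at hand-in.

**Contact with the stop:** wrist force rose from about 8 N to 31 N, with the tool where the crate's origin would be at x = 0.660. With the stop at about 0.704, that is the home distance of 44 mm.

**Last camera checks:**

| Check | Measured | Allowed |
|---|---|---|
| Crate origin from the stop | about 46 mm | 38–50 mm |
| Offset from the bay's middle line | 7–9 mm to the left | 22 mm |
| Turn from the bay | about -0.006 rad | 0.06 rad |

In the pictures the crate stands upright and the gripper is clear of it.

**Disagreements:**
- **Weak final fit:** the combined camera fit gave x = 0.658 with a large leftover error, because the stop hides part of the crate. I trust it less than the force reading.
- **Wrong bay reading:** one network reading of the bay in the last top picture landed on the tube rack, so I ignored it.
- **Bystanders:** the tip box and tube rack read 4 mm and 12 mm from their first top-view positions. The clear bottle reads about 13 mm off, close to the 15 mm limit. I take these as detection noise, since no force spiked except at the stop and the tool stayed clear of all three, but I did not check further.

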